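Tighten the earth terminal with the driver

ROBOT

A 7-joint arm with a two-finger parallel gripper is mounted at the origin on the work surface. World frame = base frame: x ahead of the robot, y to its left, z up, the work surface at z = 0. Lengths are in mm, angles in rad, forces in N, time in s.
With the tool pointing down it reaches from about 400 to 850 mm from the base axis. Payload 10.4 kg.
Tool frame: the origin (TCP) lies at the very end of the fingers, on their centre line; the grasp point (between the pads) lies grip_depth behind it (grip_depth is the distance from the TCP to the grasp point, in mm); z points along the fingers, y is the direction in which the jaws open and shut (so a half turn about z gives the same grasp; the last joint's range is limited). The gripper opens to 85 mm and grips with 20 to 120 N. Pads are 22 mm wide; open, the fingers measure 114 mm over their backs; the gripper's body (76 mm by 85 mm) begins 54 mm behind the grasp point. The pads swing forward as they close: fully open they stand 13 mm farther back than shut.
Start: joints at [-1.245, 0.332, -0.065, 1.46, 0.022, 1.35, -0.088], TCP at [213.594, 587.391, 231.338] pointing down, gripper open.
Joint ranges: [-2.6, 2.6], [-0.5, 2.12], [-1.47, 1.34], [0.16, 2.42], [-1.27, 4.41], [0.06, 2.06], [-2.6, 2.6]. Speed limits (rad/s): [2.22, 2.22, 2.79, 2.79, 3.14, 3.14, 3.14].

INTERFACE

Orientations are given as a 3x3 rotation matrix whose columns are the frame's x, y, z axes.
In Python, from plant import state, capture, finish_job, grip_depth gives the robot as it stands. The module is installed in compiled form; this text tells all that it offers.
- The arm moves only by the tool apply_moves, never from a script. Its argument "steps" is a list of rows, each an object with "grip": the opening, from 0 (shut) to 1 (fully open); "linear": the shift along the tool's x, y, z in mm, a list of three; "rotation": the turn, a rotation vector about the tool's x, y, z in rad, a list of three. A call has 1 to 5 rows; each row shifts and turns the commanded pose from where the row before left it, along the tool's axes as they then stand; what a row does not reach is not made up. A row lasts 1/12 s, in which the tool goes at most 41.7 mm and 7.16 degrees, less where a joint would pass 70% of its speed; a pose out of reach is approached as far as the arm can. A call is refused whole if a number of a shift passes 41.7 or a number of a turn 0.125, either way. A call with a gripper value outside its range is refused whole. The fingers move at their own pace and stop on an object; "grip_force" is the grip in N (left out, the last holds). Time passes only in rows, so rows that do not move let the fingers close. It gives the time, the measured TCP pose, the force and the opening at its end, in the units of the state.
- state(): the state, without advancing time (a new reading comes with each control period).
- capture(name): name is "scene" or "top"; returns a dict with "img" (420x560x3 uint8, red, green, blue), "fx", "fy", "cx", "cy" (pixels), "D" ([k1, k2, p1, p2, k3] as OpenCV has them; the pictures are not rectified), "T" (4x4, takes a point from camera to world coordinates). Camera axes: x right, y up, looking along -z (the intrinsics and any distortion apply to the point x, -y, -z); pixel columns grow to the right and rows downward; lengths in mm; the calibration is good to about 2 mm. A picture is of the moment at which its call begins. There is no depth.
- finish_job(): hands the job in, once; it reports no verdict.
The state is a dict: "t": time; "joints": joint angles; "qd": joint speeds; "effort": joint torques, N m; "position": TCP position; "tcp_rot": TCP orientation; "wrist_force": force on the tool from outside, world axes, zero at the start; "moment": the same for the moment, N m; "gripper_width": finger opening in mm.
Only numpy, scipy, OpenCV 4.12 (cv2) and the standard library are available. Lean on these libraries where they do the work, as an engineer would, in place of code of your own. Each camera call takes 0.05 s, during which the arm holds its last target.

TASK

Take the orange driver from its stand and with it turn the slotted brass screw of the green earth terminal clockwise until it is fully home at its stop, its slot in line with the two white marks. Leave the screws of the red and the black terminal as they are, and put the driver back upright in its stand.

Things in the scene. Friction and masses are not known exactly. Their poses are not given: they have to be found in the camera images.
- driver: Stubby flat-blade driver, 160 g, upright in its stand. Origin: centre of the blade's bottom edge; z up the tool. Blade 26 mm along x, 6 mm along y, z 0-24 mm; shank 12 mm round to z 60; black flange 56 mm round, z 60-66; flat-sided orange handle z 66-130, 34 mm along x, 22 mm along y; black bar on its top runs along the blade. Best gripped from above at z 105 mm.
- stand: Fixed aluminium block 80 x 80 mm, 68 mm tall, with a square through-hole 38 mm wide in the middle. Origin: centre of its underside, on the table; z up. Blade and shank hang in the hole and the driver's flange rests on the block's top, so that the blade's bottom edge is 8 mm above the table.
- green_slot (a point): Centre of the slot's floor in the green terminal's brass screw, 52 mm above the table; z up, x along the slot, turning with the screw. Slot 30 mm long with open ends, 12 mm deep, 12 mm wide, flaring to 20 mm in its top 4 mm. The blade goes in 9 to 11 mm and has 13 degrees of play either way: the driver must turn that much farther. Two white marks on the green block give the slot's line when home.
- green_screw (a joint): Turn of the green terminal's captive screw, rad, clockwise from above: starts at 0.25 to 0.7 (loose), 1.57 is home at its stop. Stays where left, takes 0.1 N m, does not rise or sink. It sits in a fixed green block 64 x 64 mm whose top is 48 mm above the table, on a plywood board in a row with a red and a black one, 80 mm apart, in any order.
- red_slot_end (a point): One end of the slot in the screw of the red terminal, 15 mm from that screw's axis, 52 mm above the table: it moves if that screw is turned, which must not happen. Block and screw are like the green terminal's.
- black_slot_end (a point): One end of the slot in the screw of the black terminal, 15 mm from that screw's axis, 52 mm above the table: it moves if that screw is turned, which must not happen. Block and screw are like the green terminal's.
Mind the look-alikes: they are no part of the job. What is shaped like the driver but blue, pink or purple is not meant.

How it is judged:
By the outcome, as a careful person would: the job done as asked, in the order asked, and still so for the second after the job is handed in, with the robot touching nothing.
It also fails if it takes over 45 s, if anything falls off the work surface, if the arm or the gripper's body presses on something with over 40 N, if the wrist force passes 120 N, or if a joint passes its speed limit or range.

## Working session

There is one attempt and no reset: what is moved stays moved. The work goes in short steps, Python scripts to look and compute and a tool call to move; the robot and the scene stay as the last step left them, time stands still between calls to the robot, and variables do not carry over. Pictures are saved under pics/ and viewed, and the job is handed in when it is done.

Besides the shell and the picture viewer there is one more tool, called after "Emit:" as name([rows], argument=value, ...), one row to a line, values as JSON. apply_moves: Moves the arm, as the interface text tells. Its arguments: {"type":"object","properties":{"steps":{"type":"array","items":{"type":"object","properties":{"grip":{"type":"number"},"linear":{"type":"array","items":{"type":"number"}},"rotation":{"type":"array","items":{"type":"number"}}}}},"grip_force":{"type":"number"}},"required":["steps"]}

```bash
mkdir -p pics
python3 - <<'E'
from plant import state, capture, grip_depth
import cv2,numpy as np
s=state(); print({k:np.round(v,3).tolist() for k,v in s.items()}, grip_depth)
for n in("scene","top"):
    c=capture(n); cv2.imwrite(f"pics/{n}0.png",c["img"][:,:,::-1]); print(n,c["fx"],c["fy"],c["cx"],c["cy"],c["D"]); print(np.round(c["T"],3))
E
```

```text
{'t': 0.0, 'joints': [-1.245, 0.333, -0.065, 1.461, 0.022, 1.35, -0.088], 'qd': [0.0, -0.001, -0.0, -0.0, 0.0, -0.001, 0.001], 'effort': [0.0, -62.543, 0.049, -39.162, 0.016, 0.009, -0.0], 'position': [213.477, 587.013, 230.519], 'tcp_rot': [[-0.94, 0.342, -0.0], [0.342, 0.94, -0.001], [-0.0, -0.001, -1.0]], 'wrist_force': [0.176, -0.376, 0.2], 'moment': [-0.017, -0.017, -0.008], 'gripper_width': 85.349} 18.700000000000003
scene 390.32060172913947 390.32060172913947 272.6917937085622 208.10818883672573 [-0.05327321  0.          0.          0.          0.        ]
[[ 4.27000e-01 -7.90000e-01  4.40000e-01  9.31182e+02]
 [ 9.04000e-01  3.74000e-01 -2.06000e-01 -1.09103e+02]
 [-1.00000e-03  4.86000e-01  8.74000e-01  7.07626e+02]
 [ 0.00000e+00  0.00000e+00  0.00000e+00  1.00000e+00]]
top 384.96803037905806 384.96803037905806 279.4110985501423 208.51069901154466 [0.03292827 0.         0.         0.         0.        ]
[[ 1.10000e-02  9.96000e-01 -9.20000e-02  5.22445e+02]
 [-1.00000e+00  1.00000e-02 -1.10000e-02  5.02880e+01]
 [-1.00000e-02  9.20000e-02  9.96000e-01  6.99807e+02]
 [ 0.00000e+00  0.00000e+00  0.00000e+00  1.00000e+00]]
```

View pics/scene0.png

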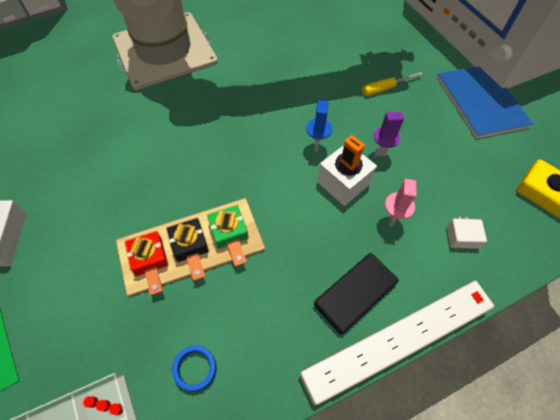

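View pics/top0.png

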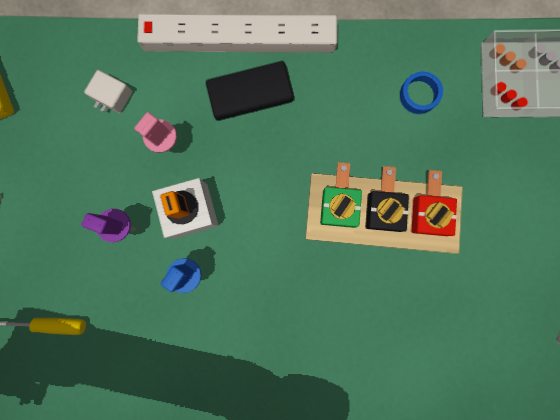

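Orange driver in the white stand: top (178,208), scene (350,155). It could be mistaken for:
- the blue driver: top (182,276), scene (320,118)
- the purple driver: top (108,225), scene (388,130)
- the pink driver: top (157,132), scene (403,200)
- the yellow screwdriver lying flat: top (57,326)

The green terminal is at top (343,206), with black at (388,211) and red at (437,215). Next I check the choice in close crops.

Run:
```python
import cv2,numpy as np
t=cv2.imread("pics/top0.png");s=cv2.imread("pics/scene0.png")
a=cv2.resize(t[170:250,140:230],(450,400),interpolation=cv2.INTER_CUBIC)
b=cv2.resize(t[180:240,315:375],(400,400),interpolation=cv2.INTER_CUBIC)
cv2.imwrite("pics/crop1.png",np.hstack([a[:,:400],b]))
a=cv2.resize(s[125:210,310:395],(400,400),interpolation=cv2.INTER_CUBIC)
b=cv2.resize(s[195:255,200:260],(400,400),interpolation=cv2.INTER_CUBIC)
cv2.imwrite("pics/crop2.png",np.hstack([a,b]))
```

```text
(no output)
```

View pics/crop1.png

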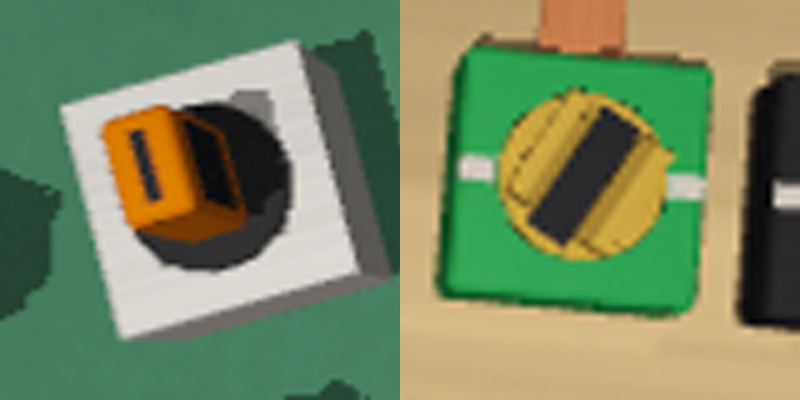

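View pics/crop2.png

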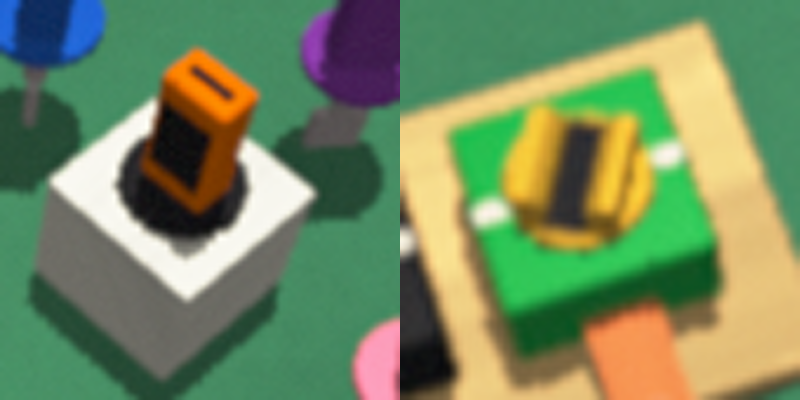

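```bash
cat > h.py <<'E'
import numpy as np,cv2
from plant import state,capture,grip_depth
def K(c): return np.array([[c["fx"],0,c["cx"]],[0,c["fy"],c["cy"]],[0,0,1.]])
def ray(c,uv):
    uv=np.asarray(uv,float).reshape(-1,1,2)
    p=cv2.undistortPoints(uv,K(c),np.array(c["D"])).reshape(-1,2)
    d=np.c_[p[:,0],-p[:,1],-np.ones(len(p))]
    T=np.array(c["T"]); return T[:3,3],d@T[:3,:3].T
def onz(c,uv,z):
    o,d=ray(c,uv); return o+d*((z-o[2])/d[:,2])[:,None]
def proj(c,P):
    T=np.array(c["T"]); q=(np.atleast_2d(P)-T[:3,3])@T[:3,:3]
    q=q*[1,-1,-1]; return cv2.projectPoints(q,np.zeros(3),np.zeros(3),K(c),np.array(c["D"]))[0].reshape(-1,2)
def tri(c1,p1,c2,p2):
    o1,d1=ray(c1,[p1]);o2,d2=ray(c2,[p2]);d1=d1[0];d2=d2[0]
    s=np.linalg.lstsq(np.c_[d1,-d2],o2-o1,rcond=None)[0]
    a=o1+s[0]*d1;b=o2+s[1]*d2; return (a+b)/2,np.linalg.norm(a-b)
def big(m,n=1):
    k,l,s,ce=cv2.connectedComponentsWithStats(m.astype(np.uint8))
    i=1+np.argsort(-s[1:,4])[:n]; return [(l==j) for j in i]
E
cat > m1.py <<'E'
from h import *
S=capture("scene");Tp=capture("top")
def hsv(c): return cv2.cvtColor(c["img"],cv2.COLOR_RGB2HSV).astype(int)
# crops of mask for handle top: bright orange
for n,c,box in(("top",Tp,(140,170,230,250)),("scene",S,(310,125,395,210))):
    h=hsv(c); x0,y0,x1,y1=box
    m=np.zeros(h.shape[:2],bool); sub=h[y0:y1,x0:x1]
    v=sub[...,2][(sub[...,0]<20)&(sub[...,0]>5)&(sub[...,1]>180)]
    print(n,np.percentile(v,[5,25,50,75,95]))
    m[y0:y1,x0:x1]=(sub[...,0]<20)&(sub[...,0]>5)&(sub[...,1]>180)&(sub[...,2]>215)
    m=big(m)[0]; cn=max(cv2.findContours(m.astype(np.uint8),0,2)[0],key=cv2.contourArea)
    r=cv2.minAreaRect(cn); bx=cv2.boxPoints(r); print(r)
    P=onz(c,bx,138.); print(P.round(1)); print("c",P.mean(0).round(1),"sides",[round(float(np.linalg.norm(P[i]-P[i-1])),1) for i in range(4)])
    # green block: green, bright
    x0,y0,x1,y1=(310,175,372,240) if n=="top" else (195,190,262,265)
    sub=h[y0:y1,x0:x1]; br=(sub[...,0]>20)&(sub[...,0]<32)&(sub[...,1]>120)&(sub[...,2]>120)
    wm=(sub[...,1]<60)&(sub[...,2]>170)
    for nm,mm in(("mark",wm),):
        k,l,s,ce=cv2.connectedComponentsWithStats(mm.astype(np.uint8))
        for i in range(1,k):
            if s[i,4]>3: print(nm,ce[i]+[x0,y0],s[i,4],onz(c,[ce[i]+[x0,y0]],48.).round(1))
    dk=(sub[...,2]<75)
    for q in big(dk,3):
        ys,xs=np.nonzero(q); pts=np.c_[xs+x0,ys+y0]; r=cv2.minAreaRect(pts.astype(np.float32)); print("dark",r,len(xs))
        P=onz(c,cv2.boxPoints(r),52.); print(P.mean(0).round(1)); e=[P[1]-P[0],P[2]-P[1]]; e=max(e,key=np.linalg.norm); print(" ang",np.degrees(np.arctan2(e[1],e[0])).round(1),np.linalg.norm(e).round(1), "pca", end=" ")
        W=onz(c,pts,52.)[:,:2]; W0=W-W.mean(0); d=np.linalg.svd(W0,full_matrices=False)[2][0]; print(W.mean(0).round(1),np.degrees(np.arctan2(d[1],d[0])).round(1))
E
python3 m1.py
```

```text
top [ 56.85 110.5  185.   216.   220.  ]
((168.3000030517578, 202.9000244140625), (18.973661422729492, 10.75174331665039), 71.56504821777344)
[[591.6 232.1 138. ]
 [596.8 217.3 138. ]
 [570.3 207.6 138. ]
 [565.1 222.3 138. ]]
c [580.9 219.8 138. ] sides [28.2, 15.7, 28.2, 15.6]
mark [326.         204.66666667] 18 [[589.8 -21.4  48. ]]
mark [357.39130435 207.56521739] 23 [[585.4 -74.5  48. ]]
dark ((368.5, 209.5), (37.0, 5.0), 90.0) 182
[582.  -92.3  52. ]
 ang 179.4 62.5 pca [578.1 -92.9] 177.3
dark ((342.3077087402344, 206.0384521484375), (6.656403064727783, 20.246559143066406), 33.6900634765625) 135
[587.4 -48.4  52. ]
 ang -33.4 34.5 pca [587.4 -48.4] 146.6
dark ((351.5, 176.0), (1.0, 0.0), 180.0) 2
[638.7 -64.2  52. ]
 ang 90.4 1.7 pca [638.7 -64.2] -89.6
scene [ 59.   110.25 124.   226.   252.  ]
((354.6463317871094, 142.8170623779297), (17.022939682006836, 8.901904106140137), 38.65980911254883)
[[573.1 207.5 138. ]
 [563.2 225.4 138. ]
 [595.3 234.7 138. ]
 [604.6 216.9 138. ]]
c [584.  221.1 138. ] sides [33.0, 20.5, 33.4, 20.1]
mark [239.69230769 217.76923077] 13 [[591.2 -19.4  48. ]]
mark [212.85714286 226.5       ] 14 [[586.7 -72.5  48. ]]
mark [198.85714286 230.92857143] 14 [[584.1 -99.7  48. ]]
mark [238.5 258. ] 16 [[665.9 -53.4  48. ]]
dark ((201.0, 244.0), (20.0, 12.0), 90.0) 195
[ 612.7 -105.3   52. ]
 ang -20.7 40.1 pca [ 614.4 -107.1] -15.8
dark ((225.15345764160156, 220.96534729003906), (5.0746893882751465, 14.229032516479492), 5.710593223571777) 59
[587.7 -47.4  52. ]
 ang 153.2 30.1 pca [588.9 -47.3] -31.4
dark ((196.70001220703125, 223.59999084472656), (9.803058624267578, 4.110960960388184), 71.56504821777344) 41
[570.  -98.2  52. ]
 ang -3.9 21.1 pca [570.7 -98. ] -6.8
```

```bash
cat > m2.py <<'E'
from h import *
S=capture("scene");Tp=capture("top")
def hsv(c): return cv2.cvtColor(c["img"],cv2.COLOR_RGB2HSV).astype(int)
# dark bar on handle top, stand top
for n,c,hb,sb in(("top",Tp,(163,192,176,216),(145,170,225,245)),("scene",S,(346,136,364,150),(312,130,385,212))):
    g=c["img"].astype(int).max(2); x0,y0,x1,y1=hb
    q=big(g[y0:y1,x0:x1]<120,1)[0]; ys,xs=np.nonzero(q); pts=np.c_[xs+x0,ys+y0]
    W=onz(c,pts,138)[:,:2]; W0=W-W.mean(0); d=np.linalg.svd(W0,full_matrices=False)[2][0]
    print(n,"bar",len(xs),pts.mean(0),W.mean(0).round(1),np.degrees(np.arctan2(d[1],d[0])).round(1))
    h=hsv(c); x0,y0,x1,y1=sb; m=np.zeros(h.shape[:2],bool); m[y0:y1,x0:x1]=((h[...,1]<40)&(h[...,2]>185))[y0:y1,x0:x1]
    m=big(m)[0]; ys,xs=np.nonzero(m); r=cv2.minAreaRect(onz(c,np.c_[xs,ys],68)[:,:2].astype(np.float32)); print("stand",r)
    for nm,lo,hi in(("blue",100,125),("purple",135,155),("pink",160,179)):
        pass
for nm,a,b in(("blue",(173,277),(322,104)),("purple",(90,221),(397,117)),("pink",(147,125),(410,184))):
    print(nm,tri(Tp,a,S,b))
print("handle",tri(Tp,(168.3,202.9),S,(354.6,142.8)))
E
python3 m2.py
```

```text
top bar 35 [168.68571429 202.57142857] [581.4 219.3] -162.7
stand ((581.2091064453125, 219.1767578125), (79.34317016601562, 79.49012756347656), 16.80858039855957)
scene bar 18 [347.77777778 147.72222222] [588.6 203.7] 19.4
stand ((582.8438720703125, 221.5147247314453), (81.7793960571289, 81.70587921142578), 16.40180206298828)
blue (array([474.40387604, 210.41190205, 139.51113542]), np.float64(3.913746781581401))
purple (array([554.27157216, 340.96099068, 121.8928334 ]), np.float64(0.7498027317920998))
pink (array([700.58785537, 260.8776554 , 133.35023411]), np.float64(7.107150883062306))
handle (array([581.69409919, 222.04092957, 134.28392826]), np.float64(2.1888621529054646))
```

Emit:
apply_moves([
  {"linear": [-20,-9.3,0],"grip": 1},
  {"linear": [-34,-15.8,0],"grip": 1},
  {"linear": [-34,-15.8,0],"grip": 1},
  {"linear": [-34,-15.8,0],"grip": 1},
  {"linear": [-34,-15.8,0],"grip": 1},
], grip_force=60)

```text
validation failed for argument at $.st...
```

Emit:
apply_moves([
  {"linear": [-34,-15.8,0],"grip": 1},
  {"linear": [-34,-15.8,0],"grip": 1},
  {"linear": [-34,-15.8,0],"grip": 1},
  {"linear": [-34,-15.8,0],"grip": 1},
  {"linear": [-34,-15.8,0],"grip": 1},
])

```text
validation failed for argument at $.st...
```

Emit:
apply_moves([
  {"linear": [-34,-15.8,0],"grip": 1},
  {"linear": [-34,-15.8,0],"grip": 1},
  {"linear": [-34,-15.8,0],"grip": 1},
  {"linear": [-34,-15.8,0],"grip": 1},
  {"linear": [-10,-4.4,0],"grip": 1},
])

```text
validation failed for argument at $.st...
```

Emit:
apply_moves([
  {"rotation": [0,0,-0.108],"grip": 1},
  {"rotation": [0,0,-0.108],"grip": 1},
  {"rotation": [0,0,-0.108],"grip": 1},
  {"rotation": [0,0,-0.108],"grip": 1},
  {"rotation": [0,0,-0.108],"grip": 1},
])

```text
validation failed for argument at $.st...
```

Emit:
apply_moves([
  {"rotation": [0,0,-0.106],"grip": 1},
  {"grip": 1},
])

```text
validation failed for argument at $.st...
```

Emit:
apply_moves([
  {"grip": 1,"linear": [-20,-9.3,0],"rotation": [0,0,0]},
  {"grip": 1,"linear": [-34,-15.8,0],"rotation": [0,0,0]},
  {"grip": 1,"linear": [-34,-15.8,0],"rotation": [0,0,0]},
  {"grip": 1,"linear": [-34,-15.8,0],"rotation": [0,0,0]},
  {"grip": 1,"linear": [-34,-15.8,0],"rotation": [0,0,0]},
], grip_force=60)

```text
t: 0.72
position: [336.4, 464.5, 231.4]
tcp_rot: [[-0.94, 0.342, 0.0], [0.342, 0.94, 0.0], [-0.0, 0.0, -1.0]]
wrist_force: [0.5, -0.2, 1.2]
gripper_width: 85.2
```

Emit:
apply_moves([
  {"grip": 1,"linear": [-34,-15.8,0],"rotation": [0,0,0]},
  {"grip": 1,"linear": [-34,-15.8,0],"rotation": [0,0,0]},
  {"grip": 1,"linear": [-34,-15.8,0],"rotation": [0,0,0]},
  {"grip": 1,"linear": [-34,-15.8,0],"rotation": [0,0,0]},
  {"grip": 1,"linear": [-34,-15.8,0],"rotation": [0,0,0]},
])

```text
t: 1.13
position: [469.2, 332.1, 231.5]
tcp_rot: [[-0.94, 0.342, 0.0], [0.342, 0.94, 0.0], [-0.0, 0.0, -1.0]]
wrist_force: [0.0, 1.1, 0.4]
gripper_width: 85.3
```

Emit:
apply_moves([
  {"grip": 1,"linear": [-34,-15.8,0],"rotation": [0,0,0]},
  {"grip": 1,"linear": [-34,-15.8,0],"rotation": [0,0,0]},
  {"grip": 1,"linear": [-34,-15.8,0],"rotation": [0,0,0]},
  {"grip": 1,"linear": [-34,-15.8,0],"rotation": [0,0,0]},
  {"grip": 1,"linear": [-10,-4.4,0],"rotation": [0,0,0]},
])

```text
t: 1.55
position: [585.9, 213.8, 231.2]
tcp_rot: [[-0.937, 0.348, 0.002], [0.348, 0.937, -0.003], [-0.002, -0.002, -1.0]]
wrist_force: [-0.2, -0.6, -0.2]
gripper_width: 85.7
```

Emit:
apply_moves([
  {"grip": 1,"linear": [0,0,0],"rotation": [0,0,-0.108]},
  {"grip": 1,"linear": [0,0,0],"rotation": [0,0,-0.108]},
  {"grip": 1,"linear": [0,0,0],"rotation": [0,0,-0.108]},
  {"grip": 1,"linear": [0,0,0],"rotation": [0,0,-0.108]},
  {"grip": 1,"linear": [0,0,0],"rotation": [0,0,-0.108]},
])

```text
t: 1.97
position: [582.2, 220.3, 231.2]
tcp_rot: [[-0.981, -0.195, -0.0], [-0.195, 0.981, 0.0], [0.0, 0.0, -1.0]]
wrist_force: [-0.6, -0.5, -0.8]
gripper_width: 85.0
```

Emit:
apply_moves([
  {"grip": 1,"linear": [0,0,0],"rotation": [0,0,-0.106]},
  {"grip": 1,"linear": [0,0,0],"rotation": [0,0,0]},
])

```text
t: 2.13
position: [582.2, 220.2, 231.2]
tcp_rot: [[-0.955, -0.298, -0.0], [-0.298, 0.955, 0.0], [0.0, 0.0, -1.0]]
wrist_force: [1.0, -0.7, 0.6]
gripper_width: 85.3
```

Run:
```python
from h import *
s=state(); print(s["joints"],s["position"],s["tcp_rot"])
c=capture("scene");cv2.imwrite("pics/scene1.png",c["img"][:,:,::-1])
```

```text
[-0.55491138  0.32377007  0.15276946  1.47789915 -0.0498864   1.3438942
  1.47424114] [582.17104281 220.22044356 231.19021474] [[-9.54692795e-01 -2.97593030e-01 -2.35052370e-04]
 [-2.97593056e-01  9.54692812e-01  8.76282672e-05]
 [ 1.98325246e-04  1.53608028e-04 -9.99999969e-01]]
```

View pics/scene1.png

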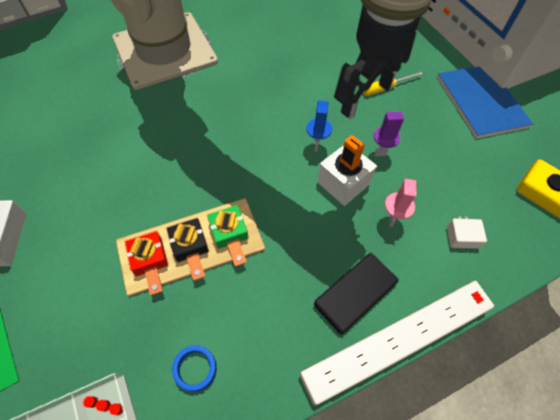

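The gripper is open above the orange driver at scene (350,150), with the pads either side of its flats. Now I descend.

Emit:
apply_moves([
  {"grip": 1,"linear": [0,0,20],"rotation": [0,0,0]},
  {"grip": 1,"linear": [0,0,30],"rotation": [0,0,0]},
  {"grip": 1,"linear": [0,0,30],"rotation": [0,0,0]},
  {"grip": 1,"linear": [0,0,20],"rotation": [0,0,0]},
  {"grip": 1,"linear": [0,0,15],"rotation": [0,0,0]},
])

```text
t: 2.6
position: [581.2, 219.8, 113.8]
tcp_rot: [[-0.957, -0.289, -0.002], [-0.289, 0.957, -0.001], [0.003, -0.0, -1.0]]
wrist_force: [-0.5, 0.4, 0.3]
gripper_width: 85.3
```

Emit:
apply_moves([
  {"grip": 1,"linear": [0,0,12],"rotation": [0,0,0]},
  {"grip": 1,"linear": [0,0,10],"rotation": [0,0,0]},
  {"grip": 1,"linear": [0,0,0],"rotation": [0,0,0]},
  {"grip": 1,"linear": [0,0,0],"rotation": [0,0,0]},
])

```text
t: 2.93
position: [582.4, 220.3, 94.5]
tcp_rot: [[-0.956, -0.292, 0.0], [-0.292, 0.956, 0.0], [-0.0, 0.0, -1.0]]
wrist_force: [-1.1, 0.4, 0.8]
gripper_width: 85.4
```

Emit:
apply_moves([
  {"grip": 0.15,"linear": [0,0,0],"rotation": [0,0,0]},
  {"grip": 0.15,"linear": [0,0,0],"rotation": [0,0,0]},
  {"grip": 0.1,"linear": [0,0,0],"rotation": [0,0,0]},
  {"grip": 0,"linear": [0,0,0],"rotation": [0,0,0]},
  {"grip": 0,"linear": [0,0,0],"rotation": [0,0,0]},
])

```text
t: 3.35
position: [582.5, 220.2, 94.7]
tcp_rot: [[-0.956, -0.293, 0.0], [-0.293, 0.956, 0.0], [-0.001, 0.0, -1.0]]
wrist_force: [-0.5, 0.3, -0.1]
gripper_width: 25.7
```

Emit:
apply_moves([
  {"grip": 0,"linear": [0,0,0],"rotation": [0,0,0]},
  {"grip": 0,"linear": [0,0,0],"rotation": [0,0,0]},
  {"grip": 0,"linear": [0,0,0],"rotation": [0,0,0]},
])

```text
t: 3.6
position: [582.5, 220.3, 94.7]
tcp_rot: [[-0.956, -0.293, 0.001], [-0.293, 0.956, 0.0], [-0.001, 0.0, -1.0]]
wrist_force: [-0.8, -0.1, 4.0]
gripper_width: 21.2
```

Emit:
apply_moves([
  {"grip": 0,"linear": [0,0,-5],"rotation": [0,0,0]},
  {"grip": 0,"linear": [0,0,-15],"rotation": [0,0,0]},
  {"grip": 0,"linear": [0,0,-30],"rotation": [0,0,0]},
  {"grip": 0,"linear": [0,0,-30],"rotation": [0,0,0]},
  {"grip": 0,"linear": [0,0,-30],"rotation": [0,0,0]},
], grip_force=80)

```text
t: 4.02
position: [581.7, 219.9, 205.2]
tcp_rot: [[-0.956, -0.293, -0.001], [-0.293, 0.956, -0.001], [0.001, -0.0, -1.0]]
wrist_force: [-0.4, 0.9, -0.7]
gripper_width: 21.4
```

Emit:
apply_moves([
  {"grip": 0,"linear": [0,0,-10],"rotation": [0,0,0]},
  {"grip": 0,"linear": [0,0,0],"rotation": [0,0,0]},
  {"grip": 0,"linear": [0,0,0],"rotation": [0,0,0]},
])

```text
t: 4.27
position: [582.0, 220.0, 213.5]
tcp_rot: [[-0.956, -0.293, -0.001], [-0.293, 0.956, -0.0], [0.001, 0.0, -1.0]]
wrist_force: [-0.2, 0.0, -2.2]
gripper_width: 21.4
```

Run:
```python
from h import *
s=state(); print(s["joints"].round(2) if hasattr(s["joints"],'round') else s["joints"],s["position"],s["gripper_width"])
a=capture("scene");b=capture("top")
np.save("pics/a.npy",a["img"])
p=proj(a,np.array(s["position"]))[0].astype(int);q=proj(b,np.array(s["position"]))[0].astype(int);print(p,q)
f=lambda c,p:cv2.resize(cv2.copyMakeBorder(c["img"],60,60,60,60,0)[p[1]:p[1]+120,p[0]:p[0]+120],(400,400),interpolation=cv2.INTER_CUBIC)
cv2.imwrite("pics/lift.png",np.hstack([f(a,p),f(b,q)])[:,:,::-1])
```

```text
[-0.55  0.33  0.15  1.5  -0.05  1.31  1.47] [582.03926545 220.03874367 213.53482507] 21.39170034667342
[361 113] [150 195]
```

View pics/lift.png

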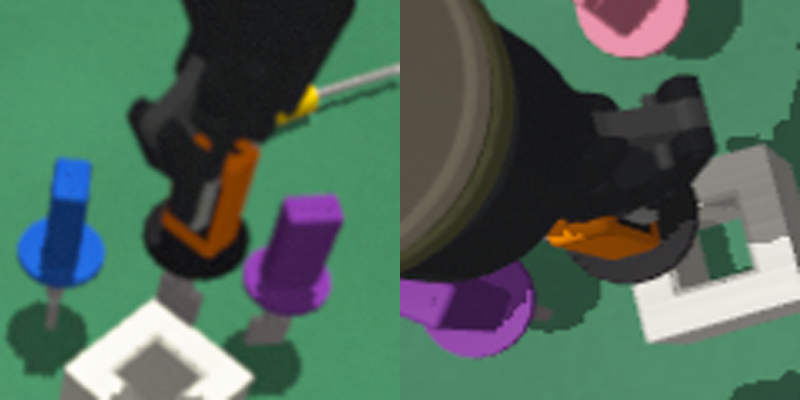

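Both views show the driver hanging from the fingers, with its flange at crop (197,240) on the left, and the stand's hole empty. I compare the flange and blade with where they should be.

```bash
cat > over.py <<'E'
from h import *
import sys
def draw(name,out,cx,cy,pos,ang,half=45):
    c=capture(name); x,y,zb=pos; u=np.array([np.cos(ang),np.sin(ang),0]);v=np.array([-u[1],u[0],0])
    F=8; x0,y0=cx-half,cy-half
    im=cv2.resize(cv2.copyMakeBorder(c["img"],60,60,60,60,0)[y0+60:y0+60+2*half,x0+60:x0+60+2*half],None,fx=F,fy=F,interpolation=cv2.INTER_CUBIC)[:,:,::-1].copy()
    def pl(P,col):
        p=((proj(c,P)-[x0,y0]+0.5)*F).astype(int); cv2.polylines(im,[p],True,col,1)
    o=np.array([x,y,zb]); t=np.linspace(0,2*np.pi,40)
    for z in(60,66): pl([o+[28*np.cos(a),28*np.sin(a),z] for a in t],(255,255,0))
    for z in(0,24): pl([o+a*u+b*v+[0,0,z] for a,b in((13,3),(13,-3),(-13,-3),(-13,3))],(0,0,255))
    im=im[:600,:800]; cv2.imwrite(out,im)
E
python3 - <<'E'
from over import *
s=state();p=s["position"];R=np.array(s["tcp_rot"]);a=np.arctan2(R[1,0],R[0,0])
draw("scene","pics/ov1.png",363,140,(p[0],p[1],p[2]-86.3),a,37)
E
```

```text
(no output)
```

View pics/ov1.png

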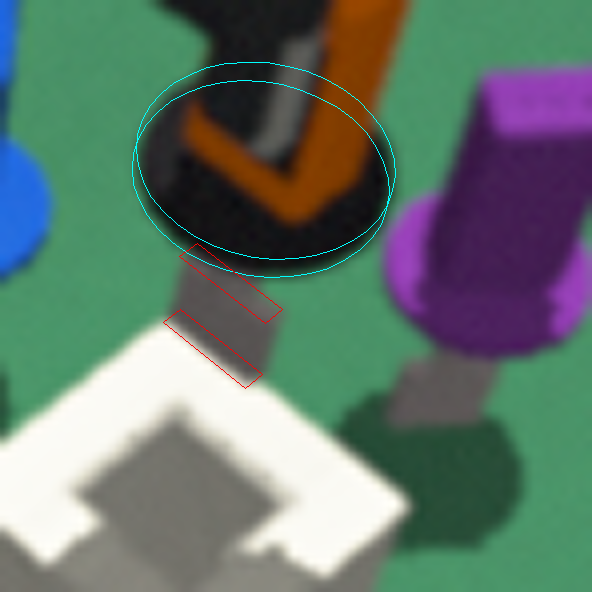

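The overlay fits the flange and blade to about 1 mm, so the driver is centred on the TCP. Next I move over to the green screw and line up with its slot.

Emit:
apply_moves([
  {"grip": 0,"linear": [5,-16,0],"rotation": [0,0,0]},
  {"grip": 0,"linear": [9,-33,0],"rotation": [0,0,0]},
  {"grip": 0,"linear": [10,-35,0],"rotation": [0,0,0]},
  {"grip": 0,"linear": [10,-35,0],"rotation": [0,0,0]},
  {"grip": 0,"linear": [10,-35,0],"rotation": [0,0,0]},
])

```text
t: 4.83
position: [584.4, 58.4, 212.8]
tcp_rot: [[-0.956, -0.293, -0.002], [-0.293, 0.956, -0.0], [0.002, 0.0, -1.0]]
wrist_force: [1.4, 0.2, -0.7]
gripper_width: 21.3
```

Emit:
apply_moves([
  {"grip": 0,"linear": [10,-35,0],"rotation": [0,0,0]},
  {"grip": 0,"linear": [10,-35,0],"rotation": [0,0,0]},
  {"grip": 0,"linear": [8.7,-33.5,0],"rotation": [0,0,0]},
  {"grip": 0,"linear": [0,0,0],"rotation": [0,0,0.11]},
  {"grip": 0,"linear": [0,0,0],"rotation": [0,0,0.11]},
])

```text
t: 5.25
position: [587.3, -50.7, 212.9]
tcp_rot: [[-0.998, -0.068, -0.002], [-0.068, 0.998, -0.001], [0.002, -0.001, -1.0]]
wrist_force: [0.7, 0.7, -1.7]
gripper_width: 21.3
```

Emit:
apply_moves([
  {"grip": 0,"linear": [0,0,0],"rotation": [0,0,0.11]},
  {"grip": 0,"linear": [0,0,0],"rotation": [0,0,0.11]},
  {"grip": 0,"linear": [0,0,0],"rotation": [0,0,0.11]},
  {"grip": 0,"linear": [0,0,0],"rotation": [0,0,0.11]},
  {"grip": 0,"linear": [0,0,0],"rotation": [0,0,0.11]},
])

```text
t: 5.67
position: [587.5, -47.3, 212.7]
tcp_rot: [[-0.888, 0.46, -0.002], [0.46, 0.888, -0.0], [0.002, -0.001, -1.0]]
wrist_force: [1.6, -0.3, -1.0]
gripper_width: 21.0
```

Emit:
apply_moves([
  {"grip": 0,"linear": [0,0,0],"rotation": [0,0,0.11]},
  {"grip": 0,"linear": [0,0,30],"rotation": [0,0,0]},
  {"grip": 0,"linear": [0,0,15],"rotation": [0,0,0]},
  {"grip": 0,"linear": [0,0,0],"rotation": [0,0,0]},
  {"grip": 0,"linear": [0,0,0],"rotation": [0,0,0]},
])

```text
t: 6.08
position: [587.2, -47.3, 168.0]
tcp_rot: [[-0.835, 0.55, -0.003], [0.55, 0.835, -0.0], [0.002, -0.002, -1.0]]
wrist_force: [-0.4, -0.5, -0.2]
gripper_width: 21.3
```

Run:
```python
from over import *
s=state();p=s["position"];R=np.array(s["tcp_rot"]);a=np.arctan2(R[1,0],R[0,0])
print(s["t"],p,np.degrees(a)+180,s["gripper_width"],s["joints"])
draw("scene","pics/ov2.png",230,205,(p[0],p[1],p[2]-86.3),a,37)
draw("top","pics/ov3.png",343,206,(p[0],p[1],p[2]-86.3),a,37)
```

```text
6.0833 [587.24507613 -47.32010115 167.98026898] 326.60903907513705 21.31283031155119 [-0.32514162  0.30662588  0.39737959  1.66014673 -0.12495722  1.20319772
  1.08897487]
```

View pics/ov2.png

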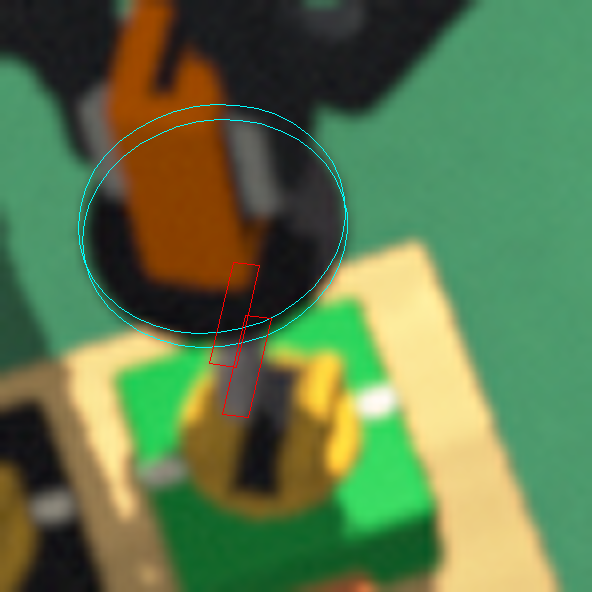

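View pics/ov3.png

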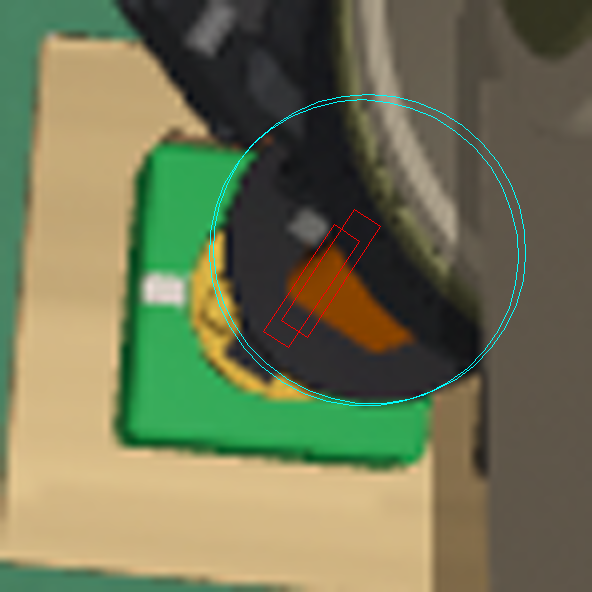

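In the scene view the blade at (235,385) matches the overlay and sits above the slot. The top view shows the flange about 1 px to −y, the same bias it gave the screw. Now I descend in steps.

Emit:
apply_moves([
  {"grip": 0,"linear": [-0.5,0.3,8],"rotation": [0,0,0]},
  {"grip": 0,"linear": [0,0,6],"rotation": [0,0,0]},
  {"grip": 0,"linear": [0,0,4],"rotation": [0,0,0]},
  {"grip": 0,"linear": [0,0,2],"rotation": [0,0,0]},
  {"grip": 0,"linear": [0,0,0],"rotation": [0,0,0]},
])

```text
t: 6.6
position: [588.5, -47.3, 148.7]
tcp_rot: [[-0.835, 0.55, -0.001], [0.55, 0.835, -0.0], [0.001, -0.001, -1.0]]
wrist_force: [0.4, 0.0, -0.9]
gripper_width: 21.1
```

Emit:
apply_moves([
  {"grip": 0,"linear": [0,0,2],"rotation": [0,0,0]},
  {"grip": 0,"linear": [0,0,2],"rotation": [0,0,0]},
  {"grip": 0,"linear": [0,0,1.5],"rotation": [0,0,0]},
  {"grip": 0,"linear": [0,0,0],"rotation": [0,0,0]},
  {"grip": 0,"linear": [0,0,0],"rotation": [0,0,0]},
])

```text
t: 7.02
position: [588.7, -47.4, 143.8]
tcp_rot: [[-0.835, 0.55, -0.0], [0.55, 0.835, 0.0], [0.0, 0.0, -1.0]]
wrist_force: [-0.1, 0.1, -1.6]
gripper_width: 21.0
```

Run:
```python
from over import *
s=state();p=s["position"];R=np.array(s["tcp_rot"]);a=np.arctan2(R[1,0],R[0,0])
print(s["t"],p,np.degrees(a)+180,s["wrist_force"],s["moment"],s["gripper_width"])
draw("scene","pics/ov4.png",230,205,(p[0],p[1],p[2]-86.5),a,37)
```

```text
7.0167 [588.74356104 -47.3596911  143.77283107] 326.6072256440187 [-0.11233729  0.07935662 -1.56505181] [-0.00584898  0.04025132 -0.05353752] 21.01623280786249
```

View pics/ov4.png

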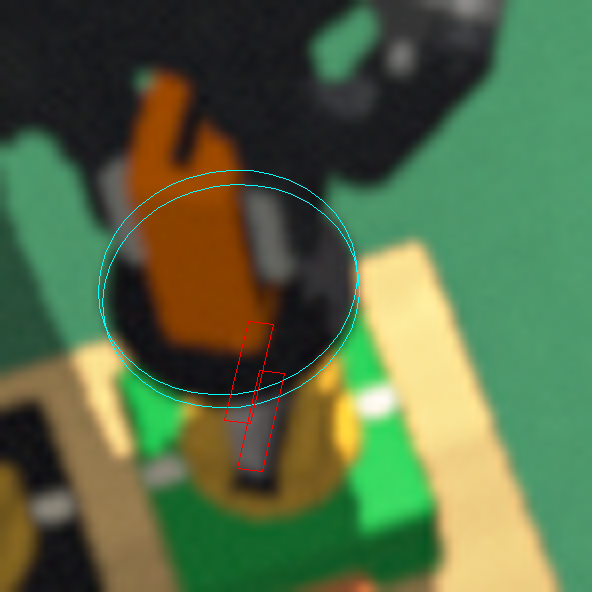

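The blade is in the slot at overlay (250,440), with no contact force. I go 3.2 mm deeper, then turn.

Emit:
apply_moves([
  {"grip": 0,"linear": [0,0,1.6],"rotation": [0,0,0]},
  {"grip": 0,"linear": [0,0,1.6],"rotation": [0,0,0]},
  {"grip": 0,"linear": [0,0,0],"rotation": [0,0,0]},
  {"grip": 0,"linear": [0,0,0],"rotation": [0,0,0]},
], grip_force=100)

```text
t: 7.4
position: [588.7, -47.4, 140.4]
tcp_rot: [[-0.835, 0.55, -0.0], [0.55, 0.835, 0.0], [0.0, -0.0, -1.0]]
wrist_force: [-0.7, 0.3, -1.8]
gripper_width: 21.1
```

Emit:
apply_moves([
  {"grip": 0,"linear": [0,0,0],"rotation": [0,0,0.07]},
  {"grip": 0,"linear": [0,0,0],"rotation": [0,0,0.07]},
  {"grip": 0,"linear": [0,0,0],"rotation": [0,0,0.07]},
  {"grip": 0,"linear": [0,0,0],"rotation": [0,0,0.07]},
  {"grip": 0,"linear": [0,0,0],"rotation": [0,0,0.07]},
])

```text
t: 7.82
position: [589.2, -47.0, 140.8]
tcp_rot: [[-0.593, 0.805, 0.001], [0.805, 0.593, 0.0], [-0.0, 0.001, -1.0]]
wrist_force: [0.8, 0.9, -1.8]
gripper_width: 21.2
```

Run:
```python
from over import *
s=state();p=s["position"];R=np.array(s["tcp_rot"]);a=np.arctan2(R[1,0],R[0,0])
print(s["t"],p,np.degrees(a)+180,s["wrist_force"],s["moment"],s["gripper_width"])
draw("scene","pics/ov5.png",230,205,(p[0],p[1],p[2]-86.5),a,37)
```

```text
7.8167 [589.19972759 -47.02564888 140.76420796] 306.3804302031356 [ 0.75712278  0.873676   -1.78143999] [ 0.14029877 -0.33312517  0.15431268] 21.153826516412447
```

View pics/ov5.png

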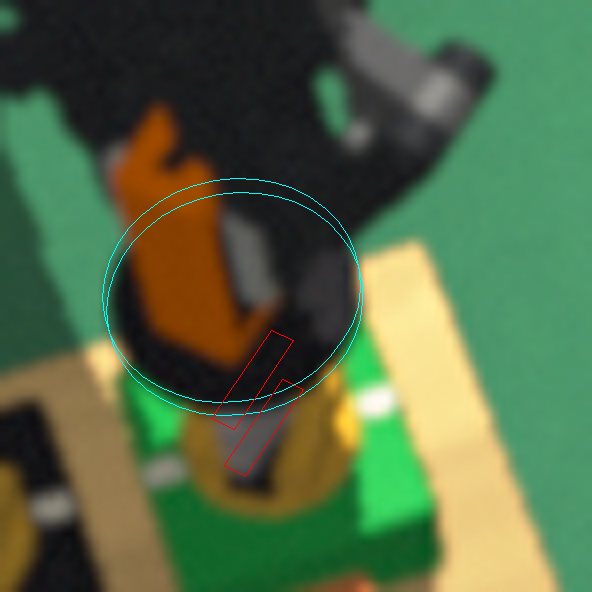

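Moment z is 0.15 N m, so the blade is engaged and turning the screw. I carry on.

Emit:
apply_moves([
  {"grip": 0,"linear": [0,0,0],"rotation": [0,0,0.07]},
  {"grip": 0,"linear": [0,0,0],"rotation": [0,0,0.07]},
  {"grip": 0,"linear": [0,0,0],"rotation": [0,0,0.07]},
  {"grip": 0,"linear": [0,0,0],"rotation": [0,0,0.07]},
  {"grip": 0,"linear": [0,0,0],"rotation": [0,0,0.07]},
])

```text
t: 8.28
position: [588.9, -47.2, 140.7]
tcp_rot: [[-0.283, 0.959, 0.0], [0.959, 0.283, 0.0], [0.0, 0.0, -1.0]]
wrist_force: [-0.0, 0.7, -1.1]
gripper_width: 21.1
```

Emit:
apply_moves([
  {"grip": 0,"linear": [0,0,0],"rotation": [0,0,0.07]},
  {"grip": 0,"linear": [0,0,0],"rotation": [0,0,0.07]},
  {"grip": 0,"linear": [0,0,0],"rotation": [0,0,0.07]},
  {"grip": 0,"linear": [0,0,0],"rotation": [0,0,0.07]},
  {"grip": 0,"linear": [0,0,0],"rotation": [0,0,0]},
])

```text
t: 8.7
position: [588.8, -47.3, 140.7]
tcp_rot: [[-0.006, 1.0, -0.0], [1.0, 0.006, 0.0], [0.0, -0.0, -1.0]]
wrist_force: [-0.7, -0.4, -0.8]
gripper_width: 21.1
```

Run:
```python
from over import *
s=state();p=s["position"];R=np.array(s["tcp_rot"]);a=np.arctan2(R[1,0],R[0,0])
print(s["t"],p,np.degrees(a)+180,s["wrist_force"],s["moment"],s["gripper_width"],s["joints"])
draw("scene","pics/ov6.png",230,205,(p[0],p[1],p[2]-86.5),a,37)
```

```text
8.7 [588.75627227 -47.32084927 140.69353208] 270.37030169612245 [-0.67270401 -0.42368098 -0.84290451] [0.00898019 0.14013714 0.03648588] 21.06893379860829 [-0.44699941  0.35190378  0.5522645   1.69517475 -0.19934567  1.15099407
  0.16606383]
```

View pics/ov6.png

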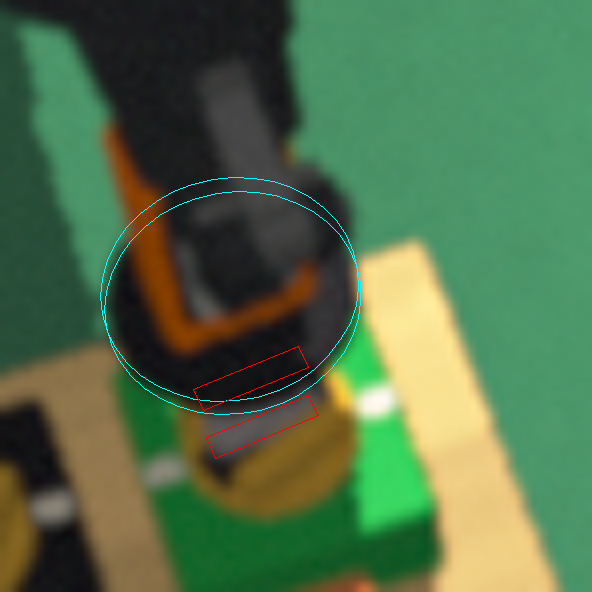

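The slot still lags the blade by its play, as expected. I continue in smaller steps and watch the moment.

Emit:
apply_moves([
  {"grip": 0,"linear": [0,0,0],"rotation": [0,0,0.06]},
  {"grip": 0,"linear": [0,0,0],"rotation": [0,0,0.06]},
  {"grip": 0,"linear": [0,0,0],"rotation": [0,0,0.06]},
  {"grip": 0,"linear": [0,0,0],"rotation": [0,0,0.04]},
  {"grip": 0,"linear": [0,0,0],"rotation": [0,0,0.03]},
])

```text
t: 9.17
position: [588.6, -47.3, 140.7]
tcp_rot: [[0.238, 0.971, -0.001], [0.971, -0.238, 0.0], [0.0, -0.001, -1.0]]
wrist_force: [-1.7, -0.3, 1.4]
gripper_width: 21.2
```

Run:
```python
from h import *
s=state();R=np.array(s["tcp_rot"]);print(np.degrees(np.arctan2(R[1,0],R[0,0]))+180,s["moment"],s["position"])
```

```text
256.2299084801685 [0.06071215 0.43770833 0.12230602] [588.55436234 -47.31103517 140.65068107]
```

Emit:
apply_moves([
  {"grip": 0,"linear": [0,0,0],"rotation": [0,0,0.03]},
  {"grip": 0,"linear": [0,0,0],"rotation": [0,0,0]},
  {"grip": 0,"linear": [0,0,0],"rotation": [0,0,0]},
])

```text
t: 9.42
position: [588.6, -47.3, 140.6]
tcp_rot: [[0.265, 0.964, -0.0], [0.964, -0.265, 0.0], [0.0, -0.0, -1.0]]
wrist_force: [-2.6, 0.6, 0.5]
gripper_width: 20.7
```

Run:
```python
from h import *
s=state();R=np.array(s["tcp_rot"]);print(np.degrees(np.arctan2(R[1,0],R[0,0]))+180,s["moment"],s["position"])
```

```text
254.60442367313843 [0.09606028 0.6106506  0.08375267] [588.57335766 -47.30771982 140.63212658]
```

Emit:
apply_moves([
  {"grip": 0,"linear": [0,0,0],"rotation": [0,0,0.03]},
  {"grip": 0,"linear": [0,0,0],"rotation": [0,0,0]},
  {"grip": 0,"linear": [0,0,0],"rotation": [0,0,0]},
])

```text
t: 9.67
position: [588.6, -47.3, 140.6]
tcp_rot: [[0.295, 0.955, -0.0], [0.955, -0.295, 0.0], [0.0, -0.001, -1.0]]
wrist_force: [-2.6, 0.2, 1.6]
gripper_width: 20.8
```

Run:
```python
from over import *
s=state();p=s["position"];R=np.array(s["tcp_rot"]);a=np.arctan2(R[1,0],R[0,0])
print(np.degrees(a)+180,s["moment"],s["wrist_force"],s["position"])
draw("scene","pics/ov7.png",230,205,(p[0],p[1],p[2]-86.5),a,37)
draw("top","pics/ov8.png",343,206,(p[0],p[1],p[2]-86.5),a,37)
```

```text
252.8318992944453 [0.17579102 0.82075405 0.1403502 ] [-2.57696991  0.15760282  1.6292885 ] [588.55450619 -47.32346014 140.57528194]
```

View pics/ov7.png

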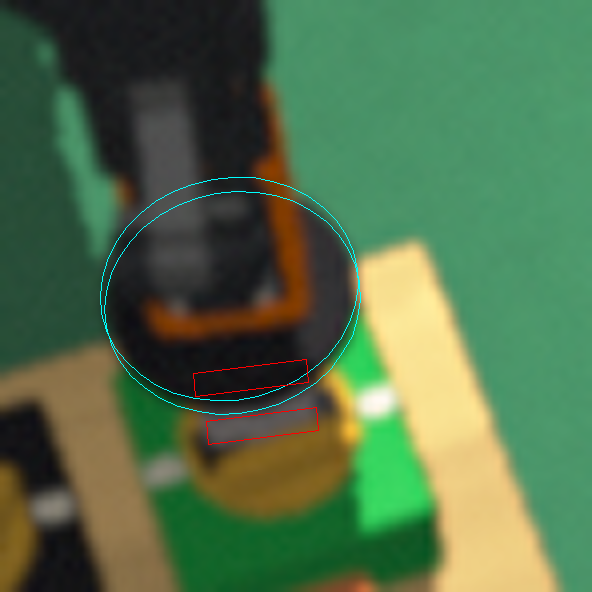

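View pics/ov8.png

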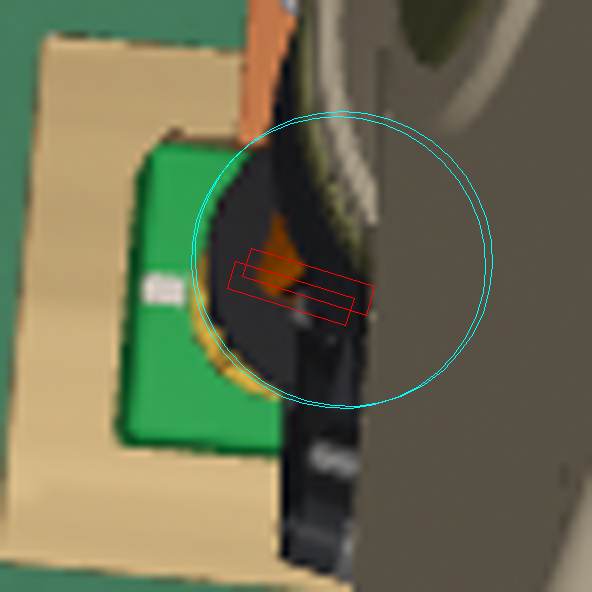

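Emit:
apply_moves([
  {"grip": 0,"linear": [0,0,0],"rotation": [0,0,0.03]},
  {"grip": 0,"linear": [0,0,0],"rotation": [0,0,0]},
  {"grip": 0,"linear": [0,0,0],"rotation": [0,0,0]},
])

```text
t: 10.02
position: [588.6, -47.3, 140.6]
tcp_rot: [[0.325, 0.946, -0.0], [0.946, -0.325, 0.0], [0.0, -0.0, -1.0]]
wrist_force: [-3.2, 0.6, 2.8]
gripper_width: 20.8
```

Run:
```python
from h import *
s=state();R=np.array(s["tcp_rot"]);print(np.degrees(np.arctan2(R[1,0],R[0,0]))+180,s["moment"],s["position"],s["wrist_force"])
```

```text
251.06252461165954 [0.20903299 1.03381946 0.07072291] [588.63667128 -47.30939114 140.57372362] [-3.1769136   0.63647726  2.81514132]
```

Emit:
apply_moves([
  {"grip": 0,"linear": [0,0,0],"rotation": [0,0,0.03]},
  {"grip": 0,"linear": [0,0,0],"rotation": [0,0,0]},
  {"grip": 0,"linear": [0,0,0],"rotation": [0,0,0]},
])

```text
t: 10.27
position: [588.6, -47.3, 140.6]
tcp_rot: [[0.353, 0.936, -0.0], [0.936, -0.353, 0.0], [0.0, -0.0, -1.0]]
wrist_force: [-3.7, 1.5, 2.9]
gripper_width: 21.0
```

Run:
```python
from h import *
s=state();R=np.array(s["tcp_rot"]);print(np.degrees(np.arctan2(R[1,0],R[0,0]))+180,s["moment"],s["position"],s["wrist_force"])
```

```text
249.35209468215805 [0.20120558 1.20122647 0.09497255] [588.62483687 -47.27447343 140.55198896] [-3.70162706  1.4796411   2.90832789]
```

Run:
```python
from over import *
c=capture("scene")["img"];d=capture("top")["img"]
f=lambda c,x,y:cv2.resize(c[y-20:y+20,x-20:x+20],(400,400),interpolation=cv2.INTER_CUBIC)
cv2.imwrite("pics/z1.png",np.hstack([f(c,228,222),f(d,343,206)])[:,:,::-1])
```

```text
(no output)
```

View pics/z1.png

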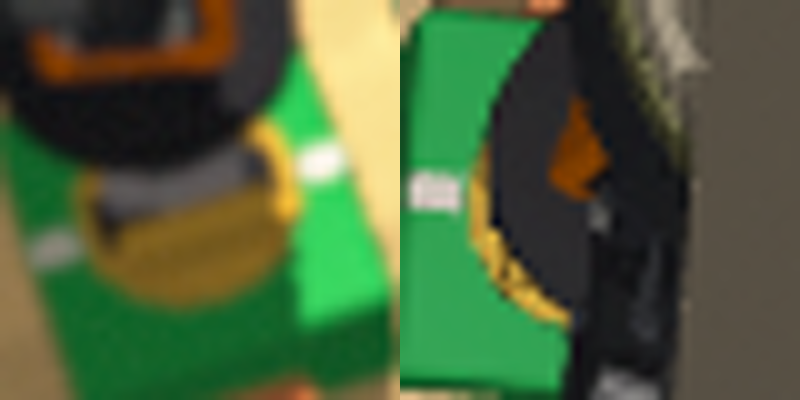

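Emit:
apply_moves([
  {"grip": 0,"linear": [0,-0.7,0],"rotation": [0,0,0]},
  {"grip": 0,"linear": [0,0,0],"rotation": [0,0,0]},
  {"grip": 0,"linear": [0,0,0],"rotation": [0,0,0]},
])

```text
t: 10.62
position: [588.4, -47.2, 140.6]
tcp_rot: [[0.354, 0.935, 0.001], [0.935, -0.354, -0.0], [0.0, 0.001, -1.0]]
wrist_force: [-0.7, -0.1, 0.9]
gripper_width: 20.7
```

```bash
cat > r.py <<'E'
from h import *
s=state();R=np.array(s["tcp_rot"]);print(s["t"],np.degrees(np.arctan2(R[1,0],R[0,0])).round(2)+180,np.round(s["moment"],3),np.round(s["position"],2),np.round(s["wrist_force"],2),s["gripper_width"])
E
python3 r.py
```

```text
10.6167 249.28 [-0.012  0.47   0.146] [588.35 -47.21 140.64] [-0.72 -0.14  0.9 ] 20.696749673434233
```

Emit:
apply_moves([
  {"grip": 0,"linear": [0,0,0],"rotation": [0,0,0.03]},
  {"grip": 0,"linear": [0,0,0],"rotation": [0,0,0]},
  {"grip": 0,"linear": [0,0,0],"rotation": [0,0,0]},
])

```text
t: 10.87
position: [588.3, -47.2, 140.6]
tcp_rot: [[0.381, 0.925, 0.0], [0.925, -0.381, -0.0], [-0.0, 0.001, -1.0]]
wrist_force: [-0.6, -1.4, 1.4]
gripper_width: 20.9
```

```bash
python3 r.py
```

```text
10.8667 247.6 [-0.095  0.346  0.277] [588.33 -47.18 140.64] [-0.65 -1.39  1.45] 20.893538440184397
```

Emit:
apply_moves([
  {"grip": 0,"linear": [0,0,0],"rotation": [0,0,0.03]},
  {"grip": 0,"linear": [0,0,0],"rotation": [0,0,0]},
  {"grip": 0,"linear": [0,0,0],"rotation": [0,0,0]},
])

```text
t: 11.12
position: [588.3, -47.1, 140.7]
tcp_rot: [[0.408, 0.913, 0.0], [0.913, -0.408, -0.0], [0.0, 0.0, -1.0]]
wrist_force: [-2.0, 0.1, 1.2]
gripper_width: 21.1
```

```bash
python3 r.py
```

```text
11.1167 245.91 [-0.097  0.303  0.427] [588.31 -47.09 140.65] [-1.96  0.12  1.23] 21.09811205503568
```

Mz climbed 0.15 → 0.28 → 0.43 N m over two small steps, so the screw is against its stop. I turn back within the play to unload it, then lift out.

Emit:
apply_moves([
  {"grip": 0,"linear": [0,0,0],"rotation": [0,0,-0.05]},
  {"grip": 0,"linear": [0,0,0],"rotation": [0,0,-0.06]},
  {"grip": 0,"linear": [0,0,0],"rotation": [0,0,-0.06]},
  {"grip": 0,"linear": [0,0,0],"rotation": [0,0,-0.05]},
  {"grip": 0,"linear": [0,0,0],"rotation": [0,0,0]},
])

```text
t: 11.53
position: [588.3, -47.1, 140.5]
tcp_rot: [[0.198, 0.98, 0.0], [0.98, -0.198, 0.0], [0.0, 0.0, -1.0]]
wrist_force: [0.2, -0.3, -2.7]
gripper_width: 20.6
```

```bash
python3 r.py
```

```text
11.5333 258.6 [-0.017  0.021 -0.031] [588.28 -47.14 140.51] [ 0.21 -0.26 -2.67] 20.614318981770207
```

Emit:
apply_moves([
  {"grip": 0,"linear": [0,0,-4],"rotation": [0,0,0]},
  {"grip": 0,"linear": [0,0,-8],"rotation": [0,0,0]},
  {"grip": 0,"linear": [0,0,-20],"rotation": [0,0,0]},
  {"grip": 0,"linear": [0,0,-30],"rotation": [0,0,0]},
  {"grip": 0,"linear": [0,0,-12],"rotation": [0,0,0]},
])

```text
t: 11.95
position: [589.4, -47.5, 218.7]
tcp_rot: [[0.202, 0.979, 0.004], [0.979, -0.202, 0.0], [0.001, 0.004, -1.0]]
wrist_force: [-0.2, -1.2, -0.4]
gripper_width: 20.7
```

Emit:
apply_moves([
  {"grip": 0,"linear": [18,-4,0],"rotation": [0,0,0]},
  {"grip": 0,"linear": [34,-8,0],"rotation": [0,0,0]},
  {"grip": 0,"linear": [34,-8,0],"rotation": [0,0,0]},
  {"grip": 0,"linear": [34,-8,0],"rotation": [0,0,0]},
  {"grip": 0,"linear": [34,-8,0],"rotation": [0,0,0]},
])

```text
t: 12.37
position: [583.6, 112.6, 215.1]
tcp_rot: [[0.202, 0.979, 0.001], [0.979, -0.202, 0.001], [0.001, 0.001, -1.0]]
wrist_force: [0.9, 0.3, -1.9]
gripper_width: 20.9
```

Emit:
apply_moves([
  {"grip": 0,"linear": [34,-8,0],"rotation": [0,0,0]},
  {"grip": 0,"linear": [34,-8,0],"rotation": [0,0,0]},
  {"grip": 0,"linear": [20,-4.5,0],"rotation": [0,0,0]},
  {"grip": 0,"linear": [0,0,0],"rotation": [0,0,0]},
])

```text
t: 12.7
position: [580.0, 208.2, 214.3]
tcp_rot: [[0.194, 0.981, -0.001], [0.981, -0.194, 0.002], [0.002, -0.001, -1.0]]
wrist_force: [0.2, 0.4, -0.9]
gripper_width: 21.0
```

```bash
python3 r.py
python3 - <<'E'
from h import *
c=capture("scene")["img"];d=capture("top")["img"]
cv2.imwrite("pics/top9.png",d[:,:,::-1])
f=lambda c,x,y:cv2.resize(c[y-30:y+30,x-30:x+30],(400,400),interpolation=cv2.INTER_CUBIC)
cv2.imwrite("pics/z2.png",np.hstack([f(c,228,222),f(d,343,206)])[:,:,::-1])
E
sed -e 's/^# .*//' m1.py > /dev/null; python3 m1.py | grep -A3 -E "^(top|scene|mark|dark)" | grep -E "mark|dark|pca|ang|^\["
```

```text
12.7 258.84000000000003 [ 0.05   0.046 -0.   ] [580.   208.2  214.27] [ 0.17  0.38 -0.91] 20.97927003137111Traceback (most recent call last):
  File "m1.py", line 11, in <module>
    m=big(m)[0]; cn=max(cv2.findContours(m.astype(np.uint8),0,2)[0],key=cv2.contourArea)
      ~~~~~~^^^
IndexError: list index out of range
```

View pics/z2.png

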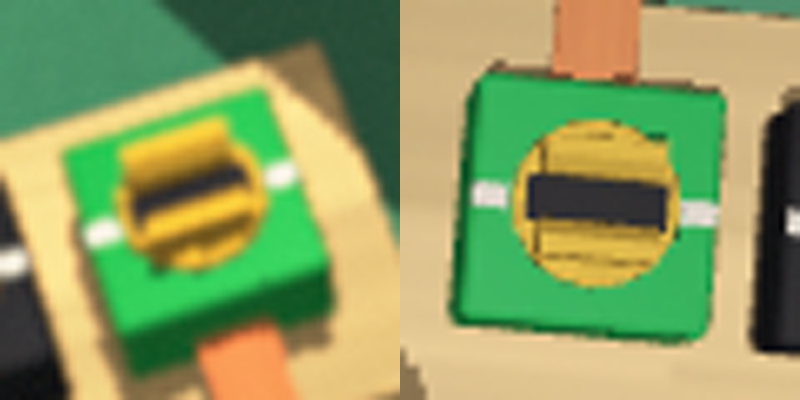

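View pics/top9.png

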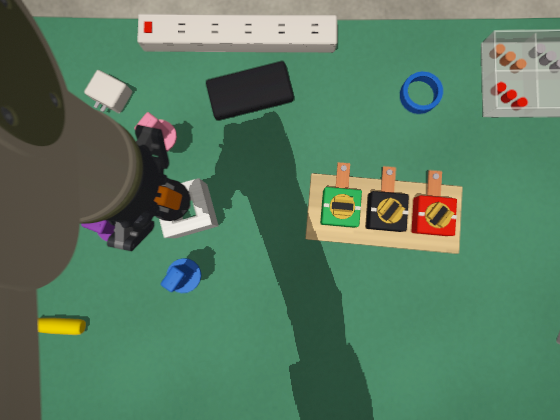

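In the top crop the slot (598,202) lies on the line of the marks (490,195) and (698,213), and the black and red screws look unchanged. I put a number on it.

Run:
```python
from h import *
c=capture("top"); 
h=cv2.cvtColor(c["img"],cv2.COLOR_RGB2HSV).astype(int);g=c["img"].max(2)
def ang(m,off,z):
    ys,xs=np.nonzero(m); W=onz(c,np.c_[xs,ys]+off,z)[:,:2]; d=np.linalg.svd(W-W.mean(0),full_matrices=False)[2][0]; return W.mean(0).round(1),np.degrees(np.arctan2(d[1],d[0])).round(1)%180,len(xs)
for n,(x,y) in dict(green=(343,206),black=(390,210),red=(438,215)).items():
    b=[x-13,y-10]; print(n,ang(big(g[y-10:y+11,x-13:x+14]<75)[0],b,52))
im0=cv2.imread("pics/top0.png").max(2)
for n,(x,y) in dict(black=(390,210),red=(438,215)).items():
    d=np.abs(im0[y-10:y+11,x-13:x+14].astype(int)-g[y-10:y+11,x-13:x+14]); print(n,"diff mean/max",d.mean().round(2),d.max())
w=(h[...,1]<60)&(h[...,2]>170); P=[]
for x0,x1 in((320,333),(350,362)):
    ys,xs=np.nonzero(w[195:217,x0:x1]); P.append(onz(c,[[xs.mean()+x0,ys.mean()+195]],48.)[0]); print(P[-1].round(1),len(xs))
d=P[0]-P[1]; print("marks",np.degrees(np.arctan2(d[1],d[0])))
```

```text
green (array([588. , -47.8]), np.float64(85.0), 134)
black (array([ 580.2, -128.6]), np.float64(140.9), 123)
red (array([ 573.3, -208.7]), np.float64(140.4), 118)
black diff mean/max 13.46 18
red diff mean/max 14.71 19
[590.  -21.2  48. ] 19
[585.4 -74.5  48. ] 23
marks 85.07740734901425
```

The slot is at 85.0° and the marks at 85.1°, so the screw is home. Now back to the stand, turning the driver back to its first yaw.

Emit:
apply_moves([
  {"grip": 0,"linear": [12,0,0],"rotation": [0,0,0]},
  {"grip": 0,"linear": [0,0,0],"rotation": [0,0,-0.1]},
  {"grip": 0,"linear": [0,0,0],"rotation": [0,0,-0.115]},
  {"grip": 0,"linear": [0,0,0],"rotation": [0,0,-0.115]},
  {"grip": 0,"linear": [0,0,0],"rotation": [0,0,-0.115]},
])

```text
t: 13.37
position: [584.0, 213.3, 214.7]
tcp_rot: [[-0.245, 0.969, 0.0], [0.969, 0.245, 0.0], [0.0, 0.0, -1.0]]
wrist_force: [-0.2, -0.2, -1.6]
gripper_width: 20.9
```

Emit:
apply_moves([
  {"grip": 0,"linear": [0,0,0],"rotation": [0,0,-0.115]},
  {"grip": 0,"linear": [0,0,0],"rotation": [0,0,-0.115]},
  {"grip": 0,"linear": [0,0,0],"rotation": [0,0,-0.115]},
  {"grip": 0,"linear": [0,0,0],"rotation": [0,0,-0.115]},
  {"grip": 0,"linear": [0,0,0],"rotation": [0,0,-0.115]},
])

```text
t: 13.78
position: [584.0, 213.2, 214.7]
tcp_rot: [[-0.733, 0.68, 0.0], [0.68, 0.733, 0.0], [0.0, 0.0, -1.0]]
wrist_force: [0.5, 0.1, -1.0]
gripper_width: 20.8
```

Emit:
apply_moves([
  {"grip": 0,"linear": [0,0,0],"rotation": [0,0,-0.115]},
  {"grip": 0,"linear": [0,0,0],"rotation": [0,0,-0.115]},
  {"grip": 0,"linear": [0,0,0],"rotation": [0,0,-0.115]},
  {"grip": 0,"linear": [0,0,0],"rotation": [0,0,-0.115]},
  {"grip": 0,"linear": [0,0,0],"rotation": [0,0,-0.115]},
])

```text
t: 14.2
position: [584.0, 213.2, 214.7]
tcp_rot: [[-0.985, 0.172, 0.0], [0.172, 0.985, 0.0], [0.0, 0.0, -1.0]]
wrist_force: [0.1, -0.6, -1.3]
gripper_width: 21.0
```

Emit:
apply_moves([
  {"grip": 0,"linear": [0,0,0],"rotation": [0,0,-0.115]},
  {"grip": 0,"linear": [0,0,0],"rotation": [0,0,-0.115]},
  {"grip": 0,"linear": [0,0,0],"rotation": [0,0,-0.115]},
  {"grip": 0,"linear": [0,0,0],"rotation": [0,0,-0.009]},
  {"grip": 0,"linear": [0,0,0],"rotation": [0,0,0]},
])

```text
t: 14.62
position: [584.0, 213.0, 214.6]
tcp_rot: [[-0.985, -0.172, 0.0], [-0.172, 0.985, 0.0], [-0.0, 0.0, -1.0]]
wrist_force: [0.3, -0.6, -2.1]
gripper_width: 21.1
```

```bash
python3 r.py
python3 - <<'E'
from over import *
s=state();p=s["position"];R=np.array(s["tcp_rot"]);a=np.arctan2(R[1,0],R[0,0])
draw("scene","pics/ov10.png",363,140,(p[0],p[1],p[2]-86.5),a,37)
E
```

```text
14.6167 9.889999999999986 [ 0.009 -0.001 -0.044] [583.96 213.02 214.63] [ 0.25 -0.63 -2.1 ] 21.059042824773147
```

View pics/ov10.png

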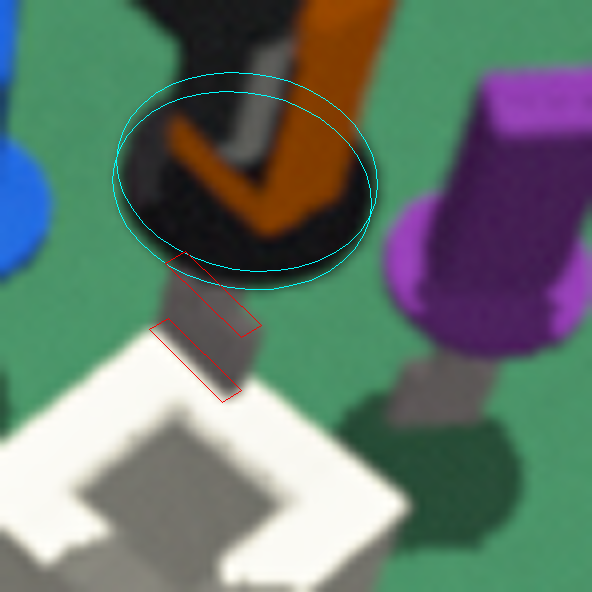

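The driver still hangs straight, at overlay (250,180). I correct the last 7 mm and the yaw, then lower it in.

Emit:
apply_moves([
  {"grip": 0,"linear": [0.4,7.4,0],"rotation": [0,0,0]},
  {"grip": 0,"linear": [0,0,0],"rotation": [0,0,-0.12]},
  {"grip": 0,"linear": [0,0,0],"rotation": [0,0,0]},
  {"grip": 0,"linear": [0,0,0],"rotation": [0,0,0]},
])

```text
t: 15.0
position: [581.9, 220.7, 214.6]
tcp_rot: [[-0.958, -0.288, -0.0], [-0.288, 0.958, 0.0], [0.0, 0.0, -1.0]]
wrist_force: [0.4, -0.4, -1.0]
gripper_width: 20.7
```

Emit:
apply_moves([
  {"grip": 0,"linear": [0,0,15],"rotation": [0,0,0]},
  {"grip": 0,"linear": [0,0,20],"rotation": [0,0,0]},
  {"grip": 0,"linear": [0,0,20],"rotation": [0,0,0]},
  {"grip": 0,"linear": [0,0,10],"rotation": [0,0,0]},
  {"grip": 0,"linear": [0,0,10],"rotation": [0,0,0]},
])

```text
t: 15.42
position: [581.8, 220.2, 138.7]
tcp_rot: [[-0.957, -0.289, -0.001], [-0.289, 0.957, -0.0], [0.001, -0.0, -1.0]]
wrist_force: [-0.2, -0.1, -0.8]
gripper_width: 20.8
```

```bash
python3 r.py
```

```text
15.4167 16.80000000000001 [-0.01   0.03   0.031] [581.8  220.18 138.73] [-0.16 -0.07 -0.84] 20.761071629803975
```

Emit:
apply_moves([
  {"grip": 0,"linear": [0,0,15],"rotation": [0,0,0]},
  {"grip": 0,"linear": [0,0,12],"rotation": [0,0,0]},
  {"grip": 0,"linear": [0,0,8],"rotation": [0,0,0]},
  {"grip": 0,"linear": [0,0,4],"rotation": [0,0,0]},
  {"grip": 0,"linear": [0,0,0],"rotation": [0,0,0]},
])

```text
t: 15.83
position: [581.7, 220.2, 99.9]
tcp_rot: [[-0.957, -0.291, -0.001], [-0.291, 0.957, -0.0], [0.001, -0.0, -1.0]]
wrist_force: [0.2, -0.4, -1.7]
gripper_width: 21.1
```

Emit:
apply_moves([
  {"grip": 0,"linear": [0,0,0],"rotation": [0,0,0]},
  {"grip": 0,"linear": [0,0,0],"rotation": [0,0,0]},
])

```text
t: 16.0
position: [582.6, 220.4, 101.5]
tcp_rot: [[-0.957, -0.292, 0.001], [-0.292, 0.957, 0.001], [-0.001, 0.0, -1.0]]
wrist_force: [0.6, 0.1, -1.9]
gripper_width: 20.8
```

```bash
python3 r.py
```

```text
16.0 16.94999999999999 [-0.036  0.018  0.062] [582.56 220.43 101.48] [ 0.64  0.13 -1.9 ] 20.776946394788396
```

Emit:
apply_moves([
  {"grip": 0,"linear": [0,0,3],"rotation": [0,0,0]},
  {"grip": 0,"linear": [0,0,2],"rotation": [0,0,0]},
  {"grip": 0,"linear": [0,0,0.8],"rotation": [0,0,0]},
  {"grip": 0,"linear": [0,0,0],"rotation": [0,0,0]},
  {"grip": 0,"linear": [0,0,0],"rotation": [0,0,0]},
])

```text
t: 16.42
position: [582.1, 220.3, 94.8]
tcp_rot: [[-0.956, -0.292, 0.0], [-0.292, 0.956, 0.0], [-0.0, 0.0, -1.0]]
wrist_force: [-0.3, -0.3, -0.9]
gripper_width: 20.9
```

```bash
python3 r.py
```

```text
16.4167 16.97 [0.022 0.069 0.005] [582.06 220.28  94.84] [-0.3  -0.33 -0.91] 20.88323077798339
```

Emit:
apply_moves([
  {"grip": 0,"linear": [0,0,0.5],"rotation": [0,0,0]},
  {"grip": 0,"linear": [0,0,0],"rotation": [0,0,0]},
  {"grip": 0,"linear": [0,0,0],"rotation": [0,0,0]},
])

```text
t: 16.67
position: [582.1, 220.3, 94.8]
tcp_rot: [[-0.956, -0.292, 0.0], [-0.292, 0.956, 0.0], [-0.0, 0.0, -1.0]]
wrist_force: [-2.5, -0.8, 4.7]
gripper_width: 20.8
```

```bash
python3 r.py
```

```text
16.6667 16.97 [-0.292  0.607  0.023] [582.12 220.35  94.79] [-2.55 -0.76  4.72] 20.84357936432412
```

Emit:
apply_moves([
  {"grip": 0.4,"linear": [0,0,0],"rotation": [0,0,0]},
  {"grip": 0.7,"linear": [0,0,0],"rotation": [0,0,0]},
  {"grip": 1,"linear": [0,0,0],"rotation": [0,0,0]},
  {"grip": 1,"linear": [0,0,0],"rotation": [0,0,0]},
  {"grip": 1,"linear": [0,0,0],"rotation": [0,0,0]},
])

```text
t: 17.08
position: [582.0, 220.3, 94.2]
tcp_rot: [[-0.956, -0.292, -0.0], [-0.292, 0.956, 0.0], [0.0, 0.0, -1.0]]
wrist_force: [-0.7, 0.2, -0.8]
gripper_width: 80.1
```

Emit:
apply_moves([
  {"grip": 1,"linear": [0,0,0],"rotation": [0,0,0]},
  {"grip": 1,"linear": [0,0,0],"rotation": [0,0,0]},
  {"grip": 1,"linear": [0,0,0],"rotation": [0,0,0]},
])

```text
t: 17.33
position: [582.1, 220.3, 94.3]
tcp_rot: [[-0.956, -0.292, 0.0], [-0.292, 0.956, 0.0], [-0.0, 0.0, -1.0]]
wrist_force: [-0.3, -1.3, 1.2]
gripper_width: 85.6
```

Emit:
apply_moves([
  {"grip": 1,"linear": [0,0,-10],"rotation": [0,0,0]},
  {"grip": 1,"linear": [0,0,-25],"rotation": [0,0,0]},
  {"grip": 1,"linear": [0,0,-35],"rotation": [0,0,0]},
  {"grip": 1,"linear": [0,0,-35],"rotation": [0,0,0]},
  {"grip": 1,"linear": [0,0,-35],"rotation": [0,0,0]},
])

```text
t: 17.75
position: [581.8, 220.1, 236.8]
tcp_rot: [[-0.956, -0.292, 0.0], [-0.292, 0.956, 0.0], [-0.0, 0.0, -1.0]]
wrist_force: [0.9, -0.8, -0.3]
gripper_width: 85.2
```

Emit:
apply_moves([
  {"grip": 1,"linear": [0,20,-5],"rotation": [0,0,0]},
  {"grip": 1,"linear": [10,30,0],"rotation": [0,0,0]},
  {"grip": 1,"linear": [15,30,0],"rotation": [0,0,0]},
  {"grip": 1,"linear": [15,30,0],"rotation": [0,0,0]},
  {"grip": 1,"linear": [15,30,0],"rotation": [0,0,0]},
])

```text
t: 18.17
position: [487.5, 339.0, 240.3]
tcp_rot: [[-0.957, -0.292, 0.001], [-0.292, 0.957, 0.001], [-0.001, 0.0, -1.0]]
wrist_force: [0.5, 1.0, 0.4]
gripper_width: 85.4
```

Emit:
apply_moves([
  {"grip": 1,"linear": [0,30,0],"rotation": [0,0,0]},
  {"grip": 1,"linear": [0,20,0],"rotation": [0,0,0]},
  {"grip": 1,"linear": [0,0,0],"rotation": [0,0,0]},
  {"grip": 1,"linear": [0,0,0],"rotation": [0,0,0]},
])

```text
t: 18.5
position: [473.3, 387.0, 239.9]
tcp_rot: [[-0.956, -0.294, 0.0], [-0.294, 0.956, 0.0], [-0.0, 0.0, -1.0]]
wrist_force: [1.0, -0.7, -1.0]
gripper_width: 85.5
```

```bash
python3 r.py
python3 - <<'E'
from h import *
for n in("scene","top"):
    c=capture(n); cv2.imwrite(f"pics/{n}20.png",c["img"][:,:,::-1])
t=cv2.imread("pics/top20.png");s=cv2.imread("pics/scene20.png")
f=lambda c,x0,y0,w:cv2.resize(c[y0:y0+w,x0:x0+w],(400,400),interpolation=cv2.INTER_CUBIC)
cv2.imwrite("pics/fin.png",np.hstack([f(s,310,125,85),f(t,145,165,85)]))
E
python3 m2.py | grep -E "bar|stand"
```

```text
18.5 17.099999999999994 [-0.032 -0.034 -0.069] [473.3  386.97 239.86] [ 0.99 -0.7  -0.99] 85.51107489724325
top bar 39 [169.17948718 203.07692308] [580.7 218.6] -164.5
stand ((594.2869873046875, 190.0701141357422), (85.50018310546875, 35.913352966308594), 35.833091735839844)
scene bar 15 [347.33333333 147.66666667] [588.2 203. ] 2.1
stand ((588.9673461914062, 201.8612060546875), (81.18915557861328, 40.796730041503906), 16.654085159301758)
```

View pics/fin.png

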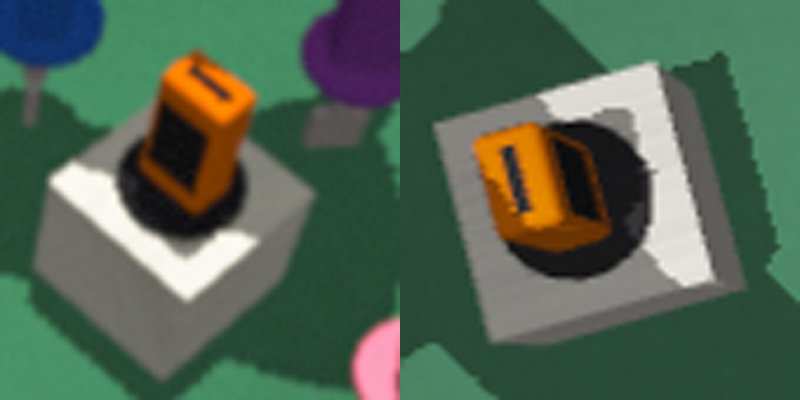

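View pics/scene20.png

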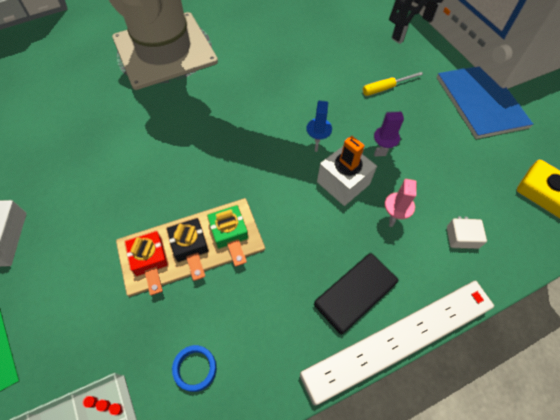

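The driver is upright in its stand, with its handle top at scene (350,150) as at the start. The gripper is clear at scene (410,20), and the green slot lies on its marks at scene (228,222). I hand the job in.

```bash
python3 -c "
from plant import finish_job
print(finish_job())"
```

```text
the job is handed in; nothing more can be done
None
```

The green screw is home at its stop and the orange driver is back upright in its stand. I handed the job in at about 18.6 s.

**Stop and alignment:** turning stopped when the turning moment rose from 0.15 to 0.43 N m against the stop. In the top view the slot then measured 85.0° and the line of the white marks 85.1°.

**Red and black screws:** neither was touched. Their picture patches differed from the start only by an even change in brightness, and the final picture shows them unchanged.

**Driver in the stand:** the handle's bar came back within about 1 mm and 2° of where it started, and the gripper stood well clear.

**Checks that disagreed:**
- The driver had to turn about 19° past the slot's line instead of the 13° of play, and I shifted it 0.7 mm sideways to relieve a one-sided push.
- The two cameras differed by 1 to 2 mm.
- My last measurement of the stand was spoiled by the arm's shadow, and the bar's position in the scene view was unreliable both times. For the driver's place in the stand I relied on the top view and the pictures.

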